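Step the light meter's aperture turret to its largest opening

TASK

On the light meter, turn the aperture turret until its largest opening is lined up with the raised arrowhead pointer on the housing, by gently pushing the turret's tabs from the side with closed fingertips, either way round. Do not pinch a tab, do not touch the nut in the middle, and do not shove or lift the meter; leave everything around it as it is, then take the hand away.

Things in the scene. Friction and masses are not known exactly. Their poses are not given: they have to be found in the camera images.
- meter: light meter: white flat housing 250 (x) x 210 (y) mm, top face 50 mm above the table, about 2.6 kg, standing loose on rubber feet. Origin on the turret axis at table height; its z is up and its x points from the turret axis to the arrowhead pointer. Housing spans x -105 to +145 mm and y -105 to +105 mm. An aluminium turret turns on top of it
- turret (a joint): angle of the turret in rad, 0 when the largest aperture is exactly at the pointer, growing counter-clockwise seen from above; it turns endlessly either way (values may pass 2 pi; whole turns do not matter). No clicks or stops: stiff (0.12 N m, about 1.5 N at a tab), it stays where it is left and does not coast
- axis (a point): point on the turret axis at the upper face of the turret disc, 72 mm above the table
- pointer (a point): inner tip of the fixed raised arrowhead on the housing's top, 98 mm from the turret axis, rising to 56 mm above the table
- window (a point): fixed point above the sensor window (hidden under the disc), 38 mm from the axis towards the pointer, 72 mm above the table: where the largest aperture's centre must come
- largest (a point): centre of the largest aperture (28 mm black opening with a steel 34 mm rim) in the turret disc, 38 mm from the axis. The disc is 116 mm across, 6 mm thick, its upper face 72 mm above the table; it has five stations 72 degrees apart, counter-clockwise from above: 28 mm, 8 mm, 16 mm, closed (small stud), 11 mm
- faces_ccw: the counter-clockwise-side halves of the five tabs (one piece with the turret; push here to turn it clockwise); origin on the axis 66 mm above the table
- faces_cw: the clockwise-side halves of the five tabs (one piece with the turret; push here to turn it counter-clockwise); origin on the axis 66 mm above the table
- hub: round knurled clamp nut at the centre of the turret, 26 mm across, its top 90 mm above the table; leave alone; origin on the axis, 72 mm above the table
- tab0 (a point): the tab that sits at the largest aperture: point in the middle of its protruding part, 79 mm from the axis, 72 mm above the table; every tab is an upright radial blade, 6 mm thick, from 60 to 84 mm above the table, protruding past the disc's rim from 58 to 96 mm from the axis
- tab1 (a point): the tab 72 degrees counter-clockwise of tab0: point in the middle of its protruding part, 79 mm from the axis, 72 mm above the table
- tab2 (a point): the tab 144 degrees counter-clockwise of tab0: point in the middle of its protruding part, 79 mm from the axis, 72 mm above the table
- tab3 (a point): the tab 216 degrees counter-clockwise of tab0: point in the middle of its protruding part, 79 mm from the axis, 72 mm above the table
- tab4 (a point): the tab 288 degrees counter-clockwise of tab0: point in the middle of its protruding part, 79 mm from the axis, 72 mm above the table
- lens_big: loose lens mount to leave alone: 50 x 50 mm black foot, steel post, 45 mm round lens ring, 105 mm tall; origin under the foot
- lens_small: loose lens mount to leave alone: 50 x 50 mm black foot, steel post, 30 mm round lens ring, 85 mm tall; origin under the foot
- cap: grey lens cap lying on a corner of the meter's top, 30 mm across, 8 mm thick (its top 58 mm above the table), about 116 mm from the turret axis; leave alone; origin at its underside
- driver: screwdriver lying on the table, leave alone
- jar: small jar, 44 mm across, 70 mm tall, standing on the table, leave alone; origin at its underside
- cube_mount: dark metal block mount 40 x 40 x 45 mm on the table, leave alone; origin at its underside
- keypad: white hand keypad 110 x 70 x 24 mm lying on the table, leave alone; origin at its underside

How it is judged (in metres and radians):
At the end, for the whole second after the job is handed in: the largest aperture's centre is within 5 mm (about 7.5 degrees of turn) of its place at the pointer, the turret is at rest, the meter is within 12 mm of where it stood and level, and every bystander is within 15 mm of where it was (horizontal distance between largest and window below 0.005 m and velocity of joint turret between -0.05 and 0.05 rad/s and distance of meter from where it was at the start of the episode below 0.012 m and angle between meter's own z axis and vertical below 0.05 rad and distance of each of lens_big, lens_small, cap, driver, jar, cube_mount, keypad from where it was at the start of the episode below 0.015 m); the robot touches nothing.
It fails at once if the meter is shoved (12 mm), tipped or lifted (distance of meter from where it was at the start of the episode above 0.012 m or distance of pointer from where it was at the start of the episode above 0.015 m or angle between meter's own z axis and vertical above 0.05 rad).
It fails at once if a tab is pinched: both its faces pressed at once with more than 1 N (contact force between the fingers and faces_ccw above 1 N and contact force between the fingers and faces_cw above 1 N).
It fails at once if the tabs are pushed with more than 20 N (contact force between the fingers and faces_ccw above 20 N or contact force between the fingers and faces_cw above 20 N).
It fails at once if the clamp nut is touched (1 N) (contact force between any of the arm, the fingers and hub above 1 N).
It fails at once if a bystander is moved by 15 mm (distance of any of lens_big, lens_small, cap, driver, jar, cube_mount, keypad from where it was at the start of the episode above 0.015 m).
It also fails if it takes over 58 s, if anything falls off the work surface, if the arm or the gripper's body presses on something with over 40 N, if the wrist force passes 120 N, or if a joint passes its speed limit or range.

ROBOT

A 6-joint arm with a two-finger parallel gripper is mounted at the origin on the work surface. World frame = base frame: x ahead of the robot, y to its left, z up, the work surface at z = 0. Lengths are in mm, angles in rad, forces in N, time in s.
With the tool pointing down it reaches from about 200 to 875 mm from the base axis. Payload 3.4 kg.
Tool frame: the origin (TCP) lies midway between the tips of the shut fingers; the grasp point (between the pads) lies 19 mm behind it; z points along the fingers, y is the line along which they close (so a half turn about z gives the same grasp; the last joint's range is limited). The gripper opens to 94 mm and grips with 3 to 60 N. Pads are 16 mm wide; open, the fingers measure 119 mm over their backs; the gripper's body (75 mm by 177 mm) begins 78 mm behind the grasp point.
Start: joints at [-1.41, 0.276, 1.505, -0, 1.361, -0.121], TCP at [159.898, -552.36, 170.893] pointing down, gripper open.
Joint ranges: [-2.89, 2.89], [-0.75, 2.08], [0.22, 2.7], [-1.18, 4.32], [0.11, 2.71], [-2.7, 2.7]. Speed limits (rad/s): [2.57, 2.57, 3.14, 3.14, 3.14, 3.14].

INTERFACE

Orientations are given as a 3x3 rotation matrix whose columns are the frame's x, y, z axes.
In Python, from cell import sensors, eyes, ticket, spot_in, silhouettes, tip_of gives the robot as it stands. The module is installed in compiled form; this text tells all that it offers.
- The arm moves only by the tool jog_arm, never from a script. Its argument "increments" is a list of rows, each a list of 7 numbers: the shift along the tool's x, y, z in cm, then the turn, a rotation vector about the tool's x, y, z in rad, then the closure, from 0 (fully open) to 1 (shut). A call has 1 to 12 rows; each row shifts and turns the commanded pose from where the row before left it, along the tool's axes as they then stand; what a row does not reach is not made up. A row lasts 1/8 s, in which the tool goes at most 62.5 mm and 10.7 degrees, less where a joint would pass 70% of its speed; a pose out of reach is approached as far as the arm can. A call is refused whole if a number of a shift passes 6.25 or a number of a turn 0.188, either way. A call with a gripper value outside its range is refused whole. The fingers move at their own pace and stop on an object; "grip_force" is the grip in N (left out, the last holds). Time passes only in rows, so rows that do not move let the fingers close. It gives the time, the measured TCP pose, the force, the opening and the grip force at its end, in the units of the state.
- sensors.sense(): the state, without advancing time (a new reading comes with each control period).
- eyes.capture(name): name is "side" or "top"; returns a dict with "frame" (384x512x3 uint8, red, green, blue), "intrinsics" (3x3 intrinsics, pixels), "k1" (the pictures are not rectified: a ray, as slopes to the right and down, at radius r is drawn at 1 + k1 r^2 times it, then the intrinsics apply), "camera_from_world" (4x4, takes a point from world to camera coordinates). Camera axes: x right, y up, looking along -z (the intrinsics and any distortion apply to the point x, -y, -z); pixel columns grow to the right and rows downward; lengths in mm; the calibration is good to about 2 mm. A picture is of the moment at which its call begins. There is no depth.
- ticket.job_done(): hands the job in; it is judged then, once.
Trained networks look in a picture, given as the dict that the camera call returned (one of the last four; its "shot" number tells which), for a name from the list of things; names that differ only in an ending like _2 or _b are one class to them, and where a whole thing is asked for, a point or a joint stands for the part that bears it (a point fixed in the world has none). Each returns a list of dicts, best first, with "conf" (0 to 1); they miss things now and then, are a little off and sometimes report something else, mostly with a low value. They report only what shows in the picture. A call takes as long as a camera call.
- spot_in(picture, label): "bbox" ([centre column, centre row, width, height] in pixels, round what is visible of it).
- silhouettes(picture, label): "region" (384x512 bool, what is visible of it) and "bbox" ([centre column, centre row, width, height] in pixels, round what is visible of it).
- tip_of(picture, label): "uv" ([column, row] in pixels: a listed point, or the origin of a listed thing).
The state is a dict: "time": time; "q": joint angles; "dq": joint speeds; "tau": joint torques, N m; "eef_pos": TCP position; "eef_rot": TCP orientation; "force": force on the tool from outside, world axes, zero at the start; "ft_torque": the same for the moment, N m; "gripper_width": finger opening in mm; "gripper_force": force on a finger pad.
Only numpy, scipy, OpenCV 4.12 (cv2) and the standard library are available. Lean on these libraries where they do the work, as an engineer would, in place of code of your own. Each camera call takes 0.05 s, during which the arm holds its last target. There are 200 camera calls.

## Working session

There is one attempt and no reset: what is moved stays moved. The work goes in short steps, Python scripts to look and compute and a tool call to move; the robot and the scene stay as the last step left them, time stands still between calls to the robot, and variables do not carry over. Pictures are saved under pics/ and viewed, at most 10 in all, crops included, and the job is handed in when it is done.

Besides the shell and the picture viewer there is one more tool, called after "Call:" by a JSON object that holds its "method" and its "body", one argument or row to a line. jog_arm: Moves the arm, as the interface text tells. Its arguments: {"type":"object","properties":{"increments":{"type":"array","items":{"type":"array","items":{"type":"number"}}},"grip_force":{"type":"number"}},"required":["increments"]}

```bash
mkdir -p pics
cat > h.py <<'E'
import numpy as np, cv2
from cell import sensors, eyes, ticket, spot_in, silhouettes, tip_of
def ray(p,uv):
    K=np.array(p["intrinsics"]);k=p["k1"]
    d=(np.array([(uv[0]-K[0,2])/K[0,0],(uv[1]-K[1,2])/K[1,1]]))
    s=d.copy()
    for _ in range(20): s=d/(1+k*(s@s))
    T=np.array(p["camera_from_world"]);R=T[:3,:3]
    return -R.T@T[:3,3], R.T@np.array([s[0],-s[1],-1])
def at_z(p,uv,z):
    o,d=ray(p,uv); return o+d*(z-o[2])/d[2]
def proj(p,X):
    T=np.array(p["camera_from_world"]);c=T[:3,:3]@np.array(X)+T[:3,3]
    s=np.array([c[0],-c[1]])/-c[2]; s=s*(1+p["k1"]*(s@s));K=np.array(p["intrinsics"])
    return [K[0,0]*s[0]+K[0,2],K[1,1]*s[1]+K[1,2]]
E
python3 - <<'E'
from h import *
Z=dict(axis=72,pointer=56,largest=72,tab0=72,tab1=72,tab2=72,tab3=72,tab4=72,hub=72,cap=50,jar=0,lens_big=0,lens_small=0,cube_mount=0,keypad=0,driver=0)
for n in("top","side"):
    p=eyes.capture(n); cv2.imwrite(f"pics/{n}0.png",p["frame"][:,:,::-1])
    for k,z in Z.items():
        r=tip_of(p,k)[:2]
        print(n,k,[(round(a["conf"],2),np.round(a["uv"]).tolist(),at_z(p,a["uv"],z)[:2].round().tolist()) for a in r])
s=sensors.sense();print(s["eef_rot"],s["time"])
E
```

```text
top axis [(0.73, [216.0, 217.0], [546.0, 117.0])]
top pointer [(0.49, [159.0, 218.0], [543.0, 282.0])]
top largest [(0.71, [403.0, 235.0], [504.0, -418.0]), (0.67, [228.0, 224.0], [527.0, 82.0])]
top tab0 [(0.95, [198.0, 196.0], [607.0, 171.0]), (0.89, [216.0, 246.0], [465.0, 113.0])]
top tab1 [(0.95, [198.0, 196.0], [607.0, 171.0]), (0.89, [216.0, 246.0], [465.0, 113.0])]
top tab2 [(0.95, [198.0, 196.0], [607.0, 171.0]), (0.89, [216.0, 246.0], [465.0, 113.0])]
top tab3 [(0.95, [198.0, 196.0], [607.0, 171.0]), (0.89, [216.0, 246.0], [465.0, 113.0])]
top tab4 [(0.95, [198.0, 196.0], [607.0, 171.0]), (0.89, [216.0, 246.0], [465.0, 113.0])]
top hub [(0.64, [216.0, 218.0], [545.0, 117.0])]
top cap [(0.57, [280.0, 181.0], [658.0, -69.0]), (0.38, [186.0, 246.0], [464.0, 203.0])]
top jar [(0.46, [279.0, 182.0], [664.0, -70.0])]
top lens_big [(0.79, [156.0, 219.0], [544.0, 304.0])]
top lens_small [(0.65, [272.0, 226.0], [527.0, -47.0]), (0.64, [213.0, 219.0], [548.0, 132.0])]
top cube_mount [(0.79, [167.0, 179.0], [669.0, 278.0])]
top keypad [(0.93, [402.0, 234.0], [510.0, -443.0]), (0.48, [
[... 694 characters left out ...]
0.74, [248.0, 212.0], [609.0, 83.0])]
side hub [(0.42, [266.0, 226.0], [541.0, 117.0])]
side cap [(0.64, [281.0, 260.0], [469.0, 195.0])]
side jar [(0.74, [252.0, 206.0], [660.0, -44.0])]
side lens_big [(0.72, [232.0, 292.0], [546.0, 289.0]), (0.47, [281.0, 213.0], [568.0, -48.0])]
side lens_small [(0.71, [255.0, 204.0], [653.0, -55.0]), (0.52, [292.0, 214.0], [537.0, -59.0])]
side cube_mount [(0.92, [189.0, 276.0], [661.0, 288.0])]
side keypad [(0.74, [339.0, 164.0], [503.0, -418.0])]
side driver [(0.8, [187.0, 331.0], [574.0, 426.0])]
[[ 9.60541973e-01  2.78135071e-01  6.18855622e-06]
 [ 2.78135069e-01 -9.60541962e-01 -1.50632844e-04]
 [-3.59519089e-05  1.46410424e-04 -9.99999989e-01]] 1.7
```

View pics/top0.png

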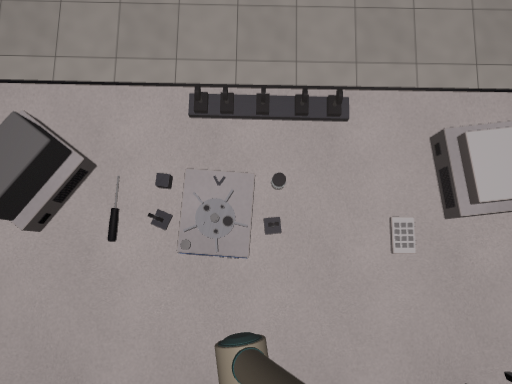

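View pics/side0.png

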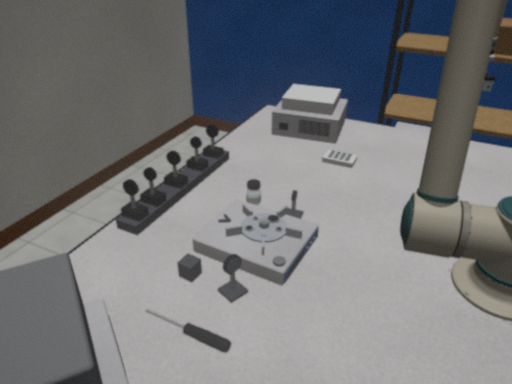

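Run:
```python
from h import *
p=eyes.capture("top")
f=p["frame"]; c=cv2.resize(f[160:265,145:300],None,fx=5,fy=5,interpolation=cv2.INTER_CUBIC)
A=at_z(p,(215.5,217.5),72)
def q(uv,z): print(uv,z,at_z(p,uv,z)[:2].round(1))
q((215.5,217.5),72); q((228,221),72); q((219.5,186),56)
for n in("meter","turret"):
  for r in silhouettes(p,n)[:1]: print(n,r["conf"],r["bbox"])
cv2.imwrite("pics/c.png",c[:,:,::-1])
```

```text
(215.5, 217.5) 72 [545.5 117.5]
(228, 221) 72 [536.   81.3]
(219.5, 186) 56 [639.8 110.2]
meter 0.9 [215.8, 211.6, 81.0, 88.6]
turret 0.8 [215.8, 221.2, 60.6, 54.6]
```

View pics/c.png

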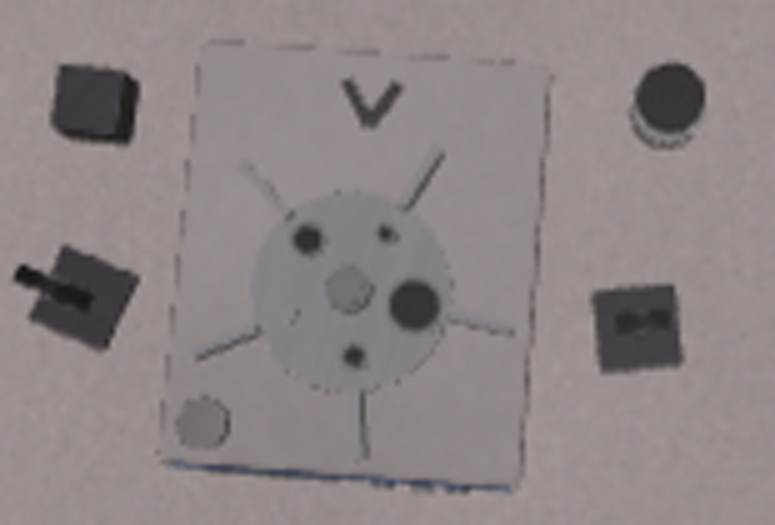

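The crop shows the disc centre near px (215.6, 218.4), the largest opening at (228, 221), the pointer tip at (219, 185) and tab0 pointing right. The turret is at about -99°, so I'll sweep tab0 counter-clockwise from its clockwise side.

Call:
{"method": "jog_arm", "body": {
  "increments": [
    [4.05, -4.08, 0, 0, 0, 0, 1],
    [4.05, -4.08, 0, 0, 0, 0, 1],
    [4.05, -4.08, 0, 0, 0, 0, 1],
    [4.05, -4.08, 0, 0, 0, 0, 1],
    [4.05, -4.08, 0, 0, 0, 0, 1],
    [4.05, -4.08, 0, 0, 0, 0, 1],
    [4.05, -4.08, 0, 0, 0, 0, 1],
    [4.05, -4.08, 0, 0, 0, 0, 1],
    [4.05, -4.08, 0, 0, 0, 0, 1],
    [4.05, -4.08, 0, 0, 0, 0, 1],
    [4.05, -4.08, 0, 0, 0, 0, 1],
    [4.05, -4.08, 0, 0, 0, 0, 1]
  ],
  "grip_force": 20
}}

```text
time: 3.35
eef_pos: [491.4, 54.9, 171.1]
eef_rot: [[0.96, 0.278, 0.001], [0.278, -0.96, -0.0], [0.001, 0.001, -1.0]]
force: [0.7, -1.4, 0.5]
gripper_width: 0.5
gripper_force: 0.0
```

Call:
{"method": "jog_arm", "body": {
  "increments": [
    [0, 0, 0, 0, 0, 0.168, 1],
    [0, 0, 0, 0, 0, 0.168, 1],
    [0, 0, 0, 0, 0, 0.168, 1],
    [0, 0, 0, 0, 0, 0.168, 1],
    [0, 0, 0, 0, 0, 0.168, 1],
    [0, 0, 0, 0, 0, 0, 1],
    [0, 0, 0, 0, 0, 0, 1]
  ]
}}

```text
time: 4.22
eef_pos: [490.6, 53.1, 170.9]
eef_rot: [[0.849, -0.528, 0.0], [-0.528, -0.849, -0.0], [0.0, 0.0, -1.0]]
force: [-0.6, -0.9, -0.2]
gripper_width: 0.8
gripper_force: 0.0
```

Call:
{"method": "jog_arm", "body": {
  "increments": [
    [0, 0, 2.5, 0, 0, 0, 1],
    [0, 0, 2.5, 0, 0, 0, 1],
    [0, 0, 2.5, 0, 0, 0, 1],
    [0, 0, 0, 0, 0, 0, 1]
  ]
}}

```text
time: 4.72
eef_pos: [488.8, 53.1, 94.3]
eef_rot: [[0.849, -0.529, -0.004], [-0.529, -0.849, 0.0], [-0.004, 0.002, -1.0]]
force: [-0.7, -0.3, 0.0]
gripper_width: 0.8
gripper_force: 0.0
```

Run:
```python
from h import *
s=sensors.sense();print(s["eef_pos"],s["gripper_width"])
ims=[]
for n in("top","side"):
    p=eyes.capture(n); 
    for k,X in dict(tcp=s["eef_pos"],ax=(544.5,118,72)).items():
        print(n,k,np.round(proj(p,X),1))
    u,v=np.array(proj(p,(545,110,72))).astype(int)
    ims.append(cv2.resize(p["frame"][v-60:v+60,u-60:u+60],(400,400),interpolation=cv2.INTER_CUBIC)); print(u-60,v-60)
cv2.imwrite("pics/d.png",np.hstack(ims)[:,:,::-1])
```

```text
[488.84787338  53.1278923   94.32477866] 0.8264106236455353
top tcp [237.1 237.5]
top ax [215.3 217.8]
158 157
side tcp [296.  210.1]
side ax [264.8 225.3]
205 163
```

View pics/d.png

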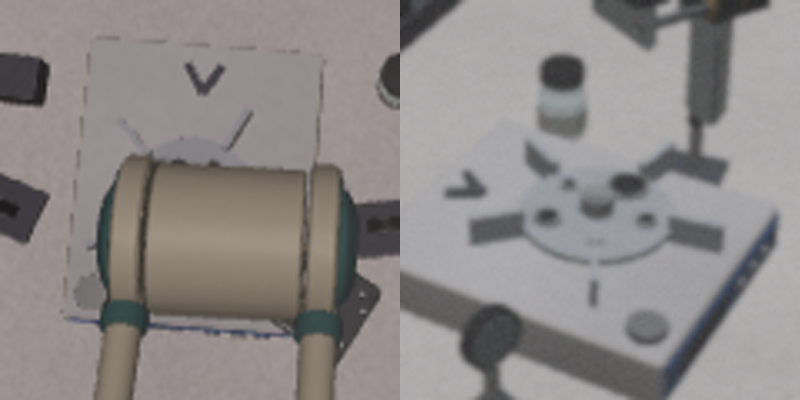

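Call:
{"method": "jog_arm", "body": {
  "increments": [
    [0, 0, 1.2, 0, 0, 0, 1],
    [0, 0, 1.2, 0, 0, 0, 1],
    [0, 0, 0, 0, 0, 0, 1],
    [0, 0, 0, 0, 0, 0, 1]
  ]
}}

```text
time: 5.32
eef_pos: [490.7, 53.1, 71.8]
eef_rot: [[0.848, -0.53, 0.0], [-0.53, -0.848, -0.0], [0.0, 0.0, -1.0]]
force: [0.3, -0.6, -0.1]
gripper_width: 0.3
gripper_force: 0.0
```

Call:
{"method": "jog_arm", "body": {
  "increments": [
    [0.42, 0.05, 0, 0, 0, -0.05, 1],
    [0.42, 0.05, 0, 0, 0, -0.05, 1],
    [0.42, 0.05, 0, 0, 0, -0.05, 1],
    [0.42, 0.05, 0, 0, 0, -0.05, 1],
    [0.42, 0.05, 0, 0, 0, -0.05, 1],
    [0.42, 0.05, 0, 0, 0, -0.05, 1],
    [0.42, 0.05, 0, 0, 0, -0.05, 1],
    [0.42, 0.05, 0, 0, 0, -0.05, 1],
    [0.42, 0.05, 0, 0, 0, -0.05, 1],
    [0.42, 0.05, 0, 0, 0, -0.05, 1]
  ]
}}

```text
time: 6.58
eef_pos: [528.8, 34.7, 72.3]
eef_rot: [[0.998, -0.056, 0.001], [-0.056, -0.998, -0.0], [0.001, 0.0, -1.0]]
force: [0.2, 0.8, -0.1]
gripper_width: 0.4
gripper_force: 0.0
```

Run:
```python
from h import *
s=sensors.sense();print(s["eef_pos"],s["force"])
p=eyes.capture("side"); print([np.round(proj(p,X),1) for X in (s["eef_pos"],(544.5,118,72))])
print([(r["conf"],at_z(p,r["uv"],72).round(),r["uv"]) for r in tip_of(p,"largest")])
cv2.imwrite("pics/e.png",cv2.resize(p["frame"][165:285,190:350],None,fx=4,fy=4,interpolation=cv2.INTER_CUBIC)[:,:,::-1])
```

```text
[528.813043    34.72749391  72.27652733] [ 0.19543397  0.84884874 -0.09456288]
[array([283.6, 209.7]), array([264.8, 225.3])]
[(0.6, array([536.,  79.,  72.]), [274.1, 217.9])]
```

View pics/e.png

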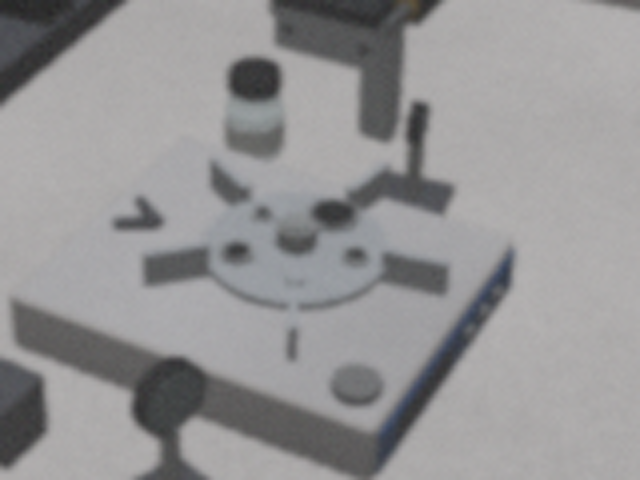

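Run:
```python
from h import *
p=eyes.capture("side"); a=cv2.imread("pics/side0.png"); b=p["frame"][:,:,::-1]
f=lambda i:cv2.resize(np.ascontiguousarray(i[160:240,250:330]),(500,500),interpolation=cv2.INTER_CUBIC)
d=np.clip(128+4*(b.astype(int)-a),0,255).astype(np.uint8)
cv2.imwrite("pics/f.png",cv2.resize(np.hstack([f(b),f(d)]),(800,400)))
o,_=ray(p,(256,192));print("cam",o.round())
for z in (72,90,105,110): print(z,at_z(p,(284.5,199.5),z).round())
```

```text
cam [207. 886. 685.]
72 [546. -12.  72.]
90 [536.  14.  90.]
105 [527.  36. 105.]
110 [525.  43. 110.]
```

View pics/f.png

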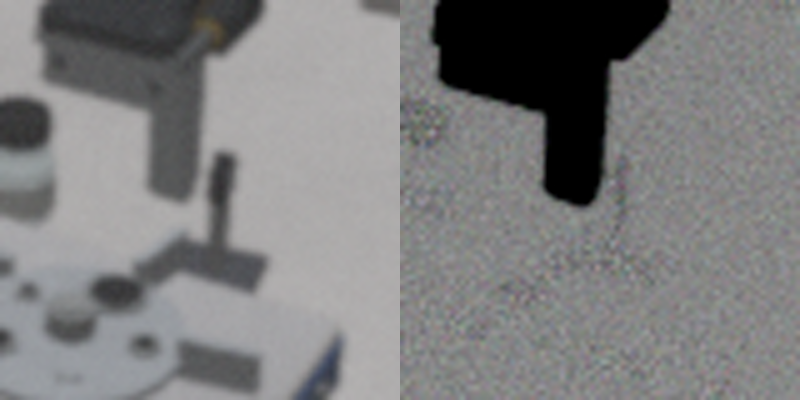

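The fingertips end at px (284.5, 199.5), but the reported TCP projects to (283.6, 209.7). The real tip is therefore about 33 mm higher than reported, which explains why it passed over tab0 without moving the turret. I'll back up along the arc, lower part of the way and check.

Call:
{"method": "jog_arm", "body": {
  "increments": [
    [-0.42, -0.07, 0, 0, 0, 0.05, 1],
    [-0.42, -0.07, 0, 0, 0, 0.05, 1],
    [-0.42, -0.07, 0, 0, 0, 0.05, 1],
    [-0.42, -0.07, 0, 0, 0, 0.05, 1],
    [-0.42, -0.07, 0, 0, 0, 0.05, 1],
    [-0.42, -0.07, 0, 0, 0, 0.05, 1],
    [-0.42, -0.07, 0, 0, 0, 0.05, 1],
    [-0.42, -0.07, 0, 0, 0, 0.05, 1],
    [-0.42, -0.07, 0, 0, 0, 0.05, 1],
    [-0.42, -0.07, 0, 0, 0, 0.05, 1],
    [0, 0, 0, 0, 0, 0, 1]
  ]
}}

```text
time: 8.1
eef_pos: [489.9, 53.2, 72.0]
eef_rot: [[0.848, -0.529, 0.0], [-0.529, -0.848, -0.0], [0.0, 0.0, -1.0]]
force: [-0.4, -0.6, -0.6]
gripper_width: 0.3
gripper_force: 0.0
```

Call:
{"method": "jog_arm", "body": {
  "increments": [
    [0, 0, 0.8, 0, 0, 0, 1],
    [0, 0, 0.8, 0, 0, 0, 1],
    [0, 0, 0, 0, 0, 0, 1],
    [0, 0, 0, 0, 0, 0, 1]
  ]
}}

```text
time: 8.6
eef_pos: [490.3, 53.0, 55.7]
eef_rot: [[0.848, -0.53, -0.0], [-0.53, -0.848, -0.0], [-0.0, 0.0, -1.0]]
force: [0.2, -0.1, 0.4]
gripper_width: 0.3
gripper_force: 0.0
```

```bash
cat > tip.py <<'E'
from h import *
s=sensors.sense();e=s["eef_pos"];print(e.round(1) if hasattr(e,'round') else e,s["force"])
p=eyes.capture("side"); a=cv2.imread("pics/side0.png").astype(int); b=p["frame"][:,:,::-1].astype(int)
m=(np.abs(b-a).max(2)>45).astype(np.uint8); m=cv2.morphologyEx(m,cv2.MORPH_OPEN,np.ones((3,3)))
n,l,st,c=cv2.connectedComponentsWithStats(m)
k=1+np.argmax(st[1:,4]); u0,v0=proj(p,e)
ys,xs=np.where((l==k)&(np.abs(np.arange(512)-u0)<12)[None]); v=ys.max(); 
print("tip px",xs[ys==v].mean(),v,"proj",u0,v0,"z of tip at reported xy:")
zz=np.arange(e[2]-20,e[2]+70); pv=[proj(p,(e[0],e[1],z))[1] for z in zz]; print(zz[np.argmin(np.abs(np.array(pv)-v))])
E
python3 tip.py
```

```text
[490.3  53.   55.7] [ 0.1510017  -0.07597354  0.43574585]Traceback (most recent call last):
  File "tip.py", line 7, in <module>
    ys,xs=np.where((l==k)&(np.abs(np.arange(512)-u0)<12)[None]); v=ys.max();
                                                                   ~~~~~~^^
    return umr_maximum(a, axis, None, out, keepdims, initial, where)
ValueError: zero-size array to reduction operation maximum which has no identity
```

Largest changed blob was the arm link; use any changed pixel near the TCP column instead.

```bash
sed -i 's/(l==k)&/(m>0)\&(np.arange(384)<v0+15)[:,None]\&/' tip.py; python3 tip.py
python3 - <<'E'
from h import *
p=eyes.capture("side")
cv2.imwrite("pics/g.png",cv2.resize(p["frame"][150:260,230:350],(600,550),interpolation=cv2.INTER_CUBIC)[:,:,::-1])
E
```

```text
[490.4  53.   55.8] [-0.42823173 -0.04755387  1.62578876]
tip px 298.5 209 proj 294.5239775870498 222.44933614733984 z of tip at reported xy:
96.81752743841923
```

View pics/g.png

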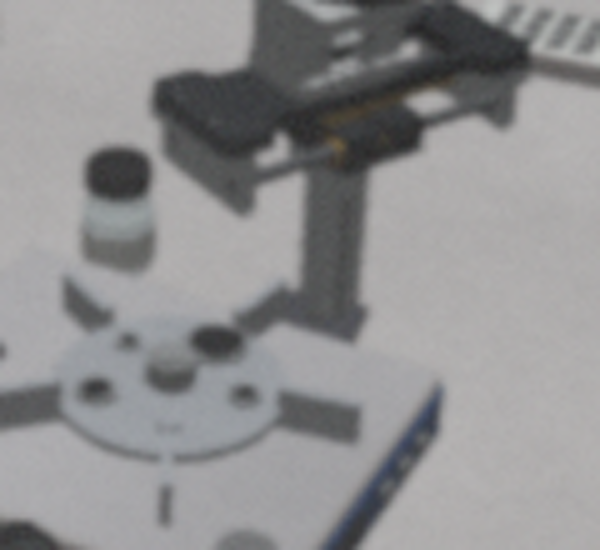

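Call:
{"method": "jog_arm", "body": {
  "increments": [
    [0, 0, 0.6, 0, 0, 0, 1],
    [0, 0, 0.6, 0, 0, 0, 1],
    [0, 0, 0.5, 0, 0, 0, 1],
    [0, 0, 0, 0, 0, 0, 1],
    [0, 0, 0, 0, 0, 0, 1]
  ]
}}

```text
time: 9.38
eef_pos: [490.4, 53.1, 38.8]
eef_rot: [[0.848, -0.53, 0.0], [-0.53, -0.848, -0.0], [0.0, 0.0, -1.0]]
force: [0.2, -0.1, 0.1]
gripper_width: 0.5
gripper_force: 0.0
```

Call:
{"method": "jog_arm", "body": {
  "increments": [
    [0.42, 0.05, 0, 0, 0, -0.05, 1],
    [0.42, 0.05, 0, 0, 0, -0.05, 1],
    [0.42, 0.05, 0, 0, 0, -0.05, 1],
    [0.42, 0.05, 0, 0, 0, -0.05, 1],
    [0.42, 0.05, 0, 0, 0, -0.05, 1],
    [0.42, 0.05, 0, 0, 0, -0.05, 1],
    [0.42, 0.05, 0, 0, 0, -0.05, 1],
    [0.42, 0.05, 0, 0, 0, -0.05, 1],
    [0.42, 0.05, 0, 0, 0, -0.05, 1],
    [0.42, 0.05, 0, 0, 0, -0.05, 1]
  ]
}}

```text
time: 10.62
eef_pos: [527.2, 34.6, 38.9]
eef_rot: [[0.998, -0.056, -0.001], [-0.056, -0.998, -0.0], [-0.001, 0.0, -1.0]]
force: [-1.8, -0.3, 1.6]
gripper_width: 0.3
gripper_force: 0.7
```

```bash
python3 tip.py
python3 - <<'E'
from h import *
p=eyes.capture("side")
print([(r["conf"],at_z(p,r["uv"],72).round(),r["uv"]) for r in tip_of(p,"largest")])
cv2.imwrite("pics/i.png",cv2.resize(p["frame"][150:260,210:340],(650,550),interpolation=cv2.INTER_CUBIC)[:,:,::-1])
E
```

```text
[527.2  34.6  38.9] [-1.83984777 -0.30231416  1.60827338]
tip px 281.0 216 proj 283.63400510371235 220.3518230435513 z of tip at reported xy:
52.94963261990997
[(0.83, array([542.,  90.,  72.]), [270.4, 219.5])]
```

View pics/i.png

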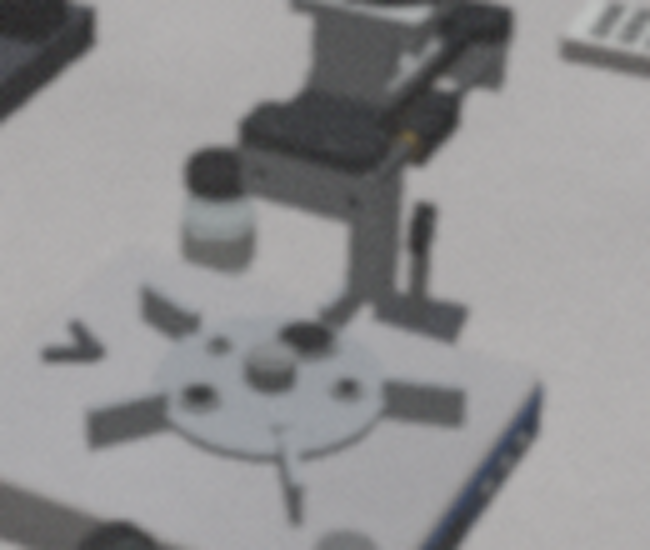

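Contact made: -1.8 N along x, and the largest opening has moved to px (270, 219). The housing hasn't moved. Continuing the sweep.

Call:
{"method": "jog_arm", "body": {
  "increments": [
    [0.42, 0.05, 0, 0, 0, -0.05, 1],
    [0.42, 0.05, 0, 0, 0, -0.05, 1],
    [0.42, 0.05, 0, 0, 0, -0.05, 1],
    [0.42, 0.05, 0, 0, 0, -0.05, 1],
    [0.42, 0.05, 0, 0, 0, -0.05, 1],
    [0.42, 0.05, 0, 0, 0, -0.05, 1],
    [0.42, 0.05, 0, 0, 0, -0.05, 1],
    [0.42, 0.05, 0, 0, 0, -0.05, 1],
    [0.42, 0.05, 0, 0, 0, -0.05, 1],
    [0.42, 0.05, 0, 0, 0, -0.05, 1],
    [0.42, 0.05, 0, 0, 0, -0.05, 1],
    [0.42, 0.05, 0, 0, 0, -0.05, 1]
  ]
}}

```text
time: 12.28
eef_pos: [577.4, 39.1, 38.8]
eef_rot: [[0.856, 0.517, -0.001], [0.517, -0.856, -0.001], [-0.001, 0.001, -1.0]]
force: [-0.4, -1.5, -0.6]
gripper_width: 0.6
gripper_force: 0.7
```

```bash
cat > m.py <<'E'
from h import *
for n in ("side","top"):
    p=eyes.capture(n)
    for k,z in dict(largest=72,axis=72,pointer=56).items():
        print(n,k,[(round(r["conf"],2),at_z(p,r["uv"],z)[:2].round(1).tolist(),np.round(r["uv"],1).tolist()) for r in tip_of(p,k)[:2]])
E
python3 m.py
```

```text
side largest [(0.64, [562.0, 89.3], [263.2, 217.4])]
side axis [(0.6, [545.6, 115.5], [264.8, 224.6]), (0.54, [624.5, 133.4], [233.1, 220.1])]
side pointer [(0.61, [637.2, 128.7], [229.7, 223.0]), (0.47, [489.4, -328.9], [337.4, 160.7])]
top largest [(0.89, [573.8, 79.8], [228.9, 207.9]), (0.33, [487.7, 62.1], [234.3, 238.1])]
top axis [(0.62, [541.1, 120.2], [214.5, 219.0])]
top pointer [(0.24, [473.0, 155.5], [202.0, 242.9])]
```

Call:
{"method": "jog_arm", "body": {
  "increments": [
    [0.42, 0.05, 0, 0, 0, -0.05, 1],
    [0.42, 0.05, 0, 0, 0, -0.05, 1],
    [0.42, 0.05, 0, 0, 0, -0.05, 1],
    [0.42, 0.05, 0, 0, 0, -0.05, 1],
    [0.42, 0.05, 0, 0, 0, -0.05, 1],
    [0.42, 0.05, 0, 0, 0, -0.05, 1],
    [0.42, 0.05, 0, 0, 0, -0.05, 1],
    [0.42, 0.05, 0, 0, 0, -0.05, 1],
    [0.42, 0.05, 0, 0, 0, -0.05, 1],
    [0.42, 0.05, 0, 0, 0, -0.05, 1],
    [0.42, 0.05, 0, 0, 0, -0.05, 1],
    [0.42, 0.05, 0, 0, 0, -0.05, 1]
  ]
}}

```text
time: 14.18
eef_pos: [616.3, 71.1, 38.9]
eef_rot: [[0.415, 0.91, 0.001], [0.91, -0.415, -0.001], [-0.001, 0.001, -1.0]]
force: [-0.1, -1.3, 0.5]
gripper_width: 0.9
gripper_force: 0.7
```

Call:
{"method": "jog_arm", "body": {
  "increments": [
    [0.42, 0.05, 0, 0, 0, -0.05, 1],
    [0.42, 0.05, 0, 0, 0, -0.05, 1],
    [0.42, 0.05, 0, 0, 0, -0.05, 1],
    [0.42, 0.05, 0, 0, 0, -0.05, 1],
    [0.42, 0.05, 0, 0, 0, -0.05, 1],
    [0, 0, 0, 0, 0, 0, 1]
  ]
}}

```text
time: 14.92
eef_pos: [625.3, 90.9, 38.9]
eef_rot: [[0.179, 0.984, 0.0], [0.984, -0.179, -0.0], [-0.0, 0.0, -1.0]]
force: [0.1, 0.0, 0.3]
gripper_width: 0.7
gripper_force: 0.1
```

```bash
python3 m.py
```

```text
side largest [(0.76, [585.0, 111.3], [251.2, 219.6])]
side axis [(0.64, [546.3, 122.8], [263.3, 226.1])]
side pointer [(0.69, [649.9, 120.9], [226.8, 220.1])]
top largest [(0.87, [577.5, 117.3], [215.9, 206.4])]
top axis [(0.92, [543.2, 113.4], [216.9, 218.3]), (0.18, [532.1, 112.7], [217.0, 222.2])]
top pointer [(0.67, [641.6, 111.5], [219.1, 185.4])]
```

Call:
{"method": "jog_arm", "body": {
  "increments": [
    [0.42, 0.05, 0, 0, 0, -0.05, 1],
    [0.42, 0.05, 0, 0, 0, -0.05, 1],
    [0, 0, 0, 0, 0, 0, 1],
    [-0.42, -0.07, 0, 0, 0, 0.05, 1],
    [-0.42, -0.07, 0, 0, 0, 0.05, 1],
    [-0.42, -0.07, 0, 0, 0, 0.05, 1],
    [-0.42, -0.07, 0, 0, 0, 0.05, 1],
    [0, 0, -2, 0, 0, 0, 1],
    [0, 0, -4, 0, 0, 0, 1],
    [0, 0, -4, 0, 0, 0, 1],
    [0, 0, -4, 0, 0, 0, 1],
    [0, 0, 0, 0, 0, 0, 1]
  ]
}}

```text
time: 16.82
eef_pos: [624.5, 83.0, 182.6]
eef_rot: [[0.276, 0.961, 0.008], [0.961, -0.276, 0.0], [0.003, 0.007, -1.0]]
force: [0.5, 1.2, -0.7]
gripper_width: 0.4
gripper_force: 0.0
```

Call:
{"method": "jog_arm", "body": {
  "increments": [
    [-4.8, 1.4, 0, 0, 0, 0, 1],
    [-4.8, 1.4, 0, 0, 0, 0, 1],
    [-4.8, 1.4, 0, 0, 0, 0, 1],
    [-4.8, 1.4, 0, 0, 0, 0, 1],
    [-4.8, 1.4, 0, 0, 0, 0, 1],
    [-4.8, 1.4, 0, 0, 0, 0, 1],
    [-4.8, 1.4, 0, 0, 0, 0, 1],
    [-4.8, 1.4, 0, 0, 0, 0, 1],
    [0, 0, 0, 0, 0, 0, 1],
    [0, 0, 0, 0, 0, 0, 1]
  ]
}}

```text
time: 18.08
eef_pos: [623.3, -316.2, 177.3]
eef_rot: [[0.276, 0.961, -0.002], [0.961, -0.276, 0.002], [0.002, -0.003, -1.0]]
force: [-0.0, 0.3, -0.5]
gripper_width: 1.0
gripper_force: 0.0
```

```bash
python3 m.py
python3 - <<'E'
from h import *
p=eyes.capture("top")
cv2.imwrite("pics/j.png",cv2.resize(p["frame"][160:265,145:300],None,fx=5,fy=5,interpolation=cv2.INTER_CUBIC)[:,:,::-1])
E
```

```text
side largest [(0.71, [583.1, 119.0], [250.5, 221.4]), (0.35, [549.8, 119.9], [262.5, 225.1])]
side axis [(0.73, [550.5, 114.2], [263.2, 223.8])]
side pointer [(0.76, [648.0, 122.9], [227.1, 220.7])]
top largest [(0.93, [580.7, 113.7], [217.2, 205.3])]
top axis [(0.65, [540.7, 113.9], [216.7, 219.2])]
top pointer [(0.86, [643.5, 107.7], [220.4, 184.8])]
```

View pics/j.png

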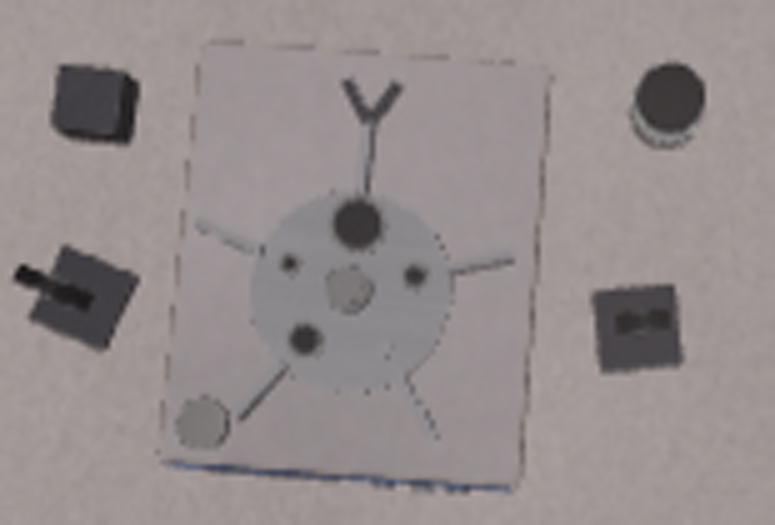

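The tab0 end at crop px (372, 125) meets the pointer tip at (371, 126). The largest opening, at (358, 223), lies on the same line. The meter and everything around it look unmoved.

```bash
python3 -c "
from cell import ticket; print(ticket.job_done())"
```

```text
the job is handed in; nothing more can be done
None
```

The job is handed in: the last top view shows the largest opening lined up with the pointer, nothing else visibly moved, and the hand clear; no verdict came back.

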